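# Lock the cover of a dry-block heater with its quarter-turn stud

## Robot

A 7-joint arm with a two-finger parallel gripper is mounted at the origin on the work surface. World frame = base frame: x ahead of the robot, y to its left, z up, the work surface at z = 0. Lengths are in m, angles in rad, forces in N, time in s.
With the tool pointing down it reaches from about 0.4 to 0.85 m from the base axis. Payload 10.4 kg.
Tool frame: the origin (TCP) lies on the centre line of the jaws, within the pads' length; the fingertips stand 11 mm ahead of it and the grasp point (between the pads) lies 8 mm behind it; z points along the fingers, y is the line along which they close (so a half turn about z gives the same grasp; the last joint's range is limited). The gripper opens to 87 mm and grips with 3 to 60 N. Pads are 19 mm wide; open, the fingers measure 117 mm over their backs; the gripper's body (75 mm by 190 mm) begins 51 mm behind the grasp point.
Start: joints at [1.257, 0.332, -0.065, 1.46, 0.022, 1.35, -0.088], TCP at [0.179, -0.599, 0.201] pointing down, gripper open.
Joint ranges: [-2.6, 2.6], [-0.5, 2.12], [-1.47, 1.34], [0.16, 2.42], [-1.27, 4.41], [0.06, 2.06], [-2.6, 2.6]. Speed limits (rad/s): [2.22, 2.22, 2.79, 2.79, 3.14, 3.14, 3.14].

## Interface

Orientations are given as a unit quaternion [x, y, z, w].
In Python, from bench import r gives the robot as it stands.
- The arm moves only by the shell command python3 -m pendant 'ROWS' [OPENING] [FORCE]. ROWS is JSON, a list of rows, each a list of 4 numbers: the shift along the tool's x, y, z in m, then the turn about the tool's z in rad. A call has 1 to 8 rows; each row shifts and turns the commanded pose from where the row before left it, along the tool's axes as they then stand; what a row does not reach is not made up. A row lasts 1/12 s, in which the tool goes at most 41.7 mm and 7.16 degrees, less where a joint would pass 70% of its speed; a pose out of reach is approached as far as the arm can. A call with a gripper value outside its range is refused whole. OPENING is the opening, from 0 (shut) to 1 (fully open), set as the call begins (- or left out, the last holds). The fingers move at their own pace and stop on an object; FORCE is the grip in N (left out, the last holds). Time passes only in rows, so rows that do not move let the fingers close. It gives the time, the measured TCP pose, the force, the opening and the grip force at its end, in the units of the state.
- r.read_state(): the state, without advancing time (a new reading comes with each control period).
- r.camera(name): name is "scene" or "top"; returns a dict with "img" (480x640x3 uint8, red, green, blue), "camera_matrix" (3x3 intrinsics, pixels), "dist_coeffs" ([k1, k2, p1, p2, k3] as OpenCV has them; the pictures are not rectified), "xyz" and "attitude" of the camera in the world. Camera axes: x right, y down, z forward; pixel columns grow to the right and rows downward; lengths in m; the calibration is good to about 2 mm. A picture is of the moment at which its call begins. There is no depth.
- r.close_job(): hands the job in; it is judged then, once.
Trained networks look in the newest picture that a camera, given by its name, has taken for a name from the list of things; names that differ only in an ending like _2 or _b are one class to them, and where a whole thing is asked for, a point or a joint stands for the part that bears it (a point fixed in the world has none). Each returns a list of dicts, best first, with "score" (0 to 1); they miss things now and then, are a little off and sometimes report something else, mostly with a low value. They report only what shows in the picture. A call takes as long as a camera call.
- r.outline_of(thing, camera): "mask" (480x640 bool, what is visible of it) and "bbox" ([centre column, centre row, width, height] in pixels, round what is visible of it).
The state is a dict: "time": time; "joint_positions": joint angles; "joint_vel": joint speeds; "joint_torque": joint torques, N m; "ee_pos": TCP position; "eef_rot": TCP orientation; "ft_force": force on the tool from outside, world axes, zero at the start; "torque": the same for the moment, N m; "width": finger opening in m; "grip_force": force on a finger pad.
Only numpy, scipy, OpenCV 4.12 (cv2) and the standard library are available. Lean on these libraries where they do the work, as an engineer would, in place of code of your own. Each camera call takes 0.05 s, during which the arm holds its last target. There are 200 camera calls.

## Task

The service cover of the bench heater is closed but not locked. Take the orange key out of its blue stand, and with it push the cover's slotted brass stud down gently, turn it clockwise about a quarter turn until it clicks up into its catch and stays down, then put the key back upright in its stand, fully home. Never force anything: press no harder than about 25 newtons, keep the gripper itself off the heater, and leave the jar, the tub and the tube rack where they are.

Things in the scene. Friction and masses are not known exactly. Their poses are not given: they have to be found in the camera images.
- heater: White bench heater fixed to the bench, 190 x 190 x 90 mm, grey cover on top (top face 90 mm up). Origin: centre of its underside; z up; vents on its -x and +x faces. On the cover stands the vertical brass stud: round head 32 mm across, its top 18 mm above the cover when unlocked, with a slot right across it along the heater's x axis, 7 mm wide, 6.5 mm deep, flat floor.
- stud_seat (a point): Centre, on the cover's top face, of the long black hole in which the brass stud sits; same axes as the heater. The stud floats in it: its real axis lies anywhere within 13 mm either way of this point along y (exact along x), is not reported, and must be found by feel or by eye. The stud stays put under light sliding; some 9 N sideways shifts it.
- stud_press (a joint): How far the stud is pushed down, m: 0 = up (unlocked), hard stop 0.0095. A spring pushes it up: 3.5 N at 0, plus 0.7 N per mm. It turns only while pushed down 7.5 mm or more; let go at the end of the turn, it clicks up to 5 mm, into its catch, and stays there (in the catch: 3.5 to 6.6 mm).
- stud_turn (a joint): Turn of the stud, rad, clockwise from above: 0 = unlocked. The catch is at about 1.4, hard stop 1.5. A weak spring (0.03 N m per rad) turns it back to 0, where it pops up, if let go before the catch. The blade has about 0.15 rad of play in the slot each way, so the key turns some 1.6 rad in all.
- key: Key, 100 to 160 g, 86 mm long, upright. Origin: middle of the blade's lower end; z up. Steel blade 20 (x) by 4 (y) mm, z 0 to 10; round shank 14 mm thick to z 28; black flange 42 mm across, z 28 to 33, by which it hangs in the stand; orange handle 34 (x) by 14 (y) mm, z 33 to 86, to be gripped across y at about z 62. A half turn about z makes no difference.
- stand: Blue block, 70 x 70 x 45 mm, fixed to the bench, with an upright round hole 30 mm wide right through its middle. Origin: centre of its underside. The key hangs in the hole by its flange, its blade end 17 mm above the bench.
- jar: Small jar with a blue cap, 48 mm across, 75 mm tall, loose, beside the stand. Origin: centre of its underside. To be left alone.
- tub: Clear open tub, 80 x 60 x 35 mm, loose, beside the stand. Origin: centre of its underside. To be left alone.
- rack: Yellow rack of capped tubes, 90 x 160 x 71 mm, loose, behind the heater. Origin: centre of its underside. To be left alone.

How it is judged:
On the way, in this order (a step that is already met when the one before it is completed fails the run):
1. the key is taken up out of its stand (z of key in the frame of stand above 0.06 m), for 0.2 s.
2. with the key, the stud is turned and sits in its catch (value of joint stud_turn above 1.2 rad and value of joint stud_press between 0.0035 and 0.0066 m and horizontal distance between key and stud_seat below 0.02 m), for 0.1 s.
At the end, for the whole second after the job is handed in: The stud is turned past 1.2 rad and stands in its catch (pushed down 3.5 to 6.6 mm with nothing on it); the key hangs upright (within 0.1 rad) in its stand, its flange down on the block (blade end below 19.5 mm above the bench), released and at rest (value of joint stud_turn above 1.2 rad and value of joint stud_press between 0.0035 and 0.0066 m and horizontal distance between key and stand below 0.009 m and height (world z) of key below 0.0195 m and angle between key's own z axis and vertical below 0.1 rad and linear speed of key below 0.02 m/s and contact force between the arm and key below 0.1 N); the robot touches nothing.
It fails at once if the key presses on the heater or its stud with more than 27 N (contact force between key and heater above 27 N).
It fails at once if the gripper or arm itself pushes on the heater or the stud (contact force between any of the arm, the fingers and heater above 2 N).
It fails at once if the jar is moved (distance of jar from where it was at the start of the episode above 0.015 m).
It fails at once if the tub is moved (distance of tub from where it was at the start of the episode above 0.015 m).
It fails at once if the rack is moved (distance of rack from where it was at the start of the episode above 0.015 m).
It also fails if it takes over 72 s, if anything falls off the work surface, if the arm or the gripper's body presses on something with over 40 N, if the wrist force passes 120 N, or if a joint passes its speed limit or range.

## Working session

There is one attempt and no reset: what is moved stays moved. The work goes in short steps, Python scripts to look and compute and a shell command to move; the robot and the scene stay as the last step left them, time stands still between calls to the robot, and variables do not carry over. Pictures are saved under pics/ and viewed, at most 10 in all, crops included, and the job is handed in when it is done.

```bash
mkdir -p pics; ls; python3 - <<'E'
from bench import r
import cv2,numpy as np
s=r.read_state();print({k:np.round(v,3).tolist() for k,v in s.items()})
for c in("scene","top"):
    d=r.camera(c);cv2.imwrite(f"pics/{c}0.png",d["img"][:,:,::-1])
    print(c,np.round(d["camera_matrix"],1).tolist(),d["dist_coeffs"],d["xyz"],d["attitude"])
    for t in("heater","stud_press","key","stand","jar","tub","rack"):
        print(t,[(round(o["score"],2),np.round(o["bbox"]).tolist()) for o in r.outline_of(t,c)][:2])
E
```

```text
pics
{'time': 0.0, 'joint_positions': [1.257, 0.333, -0.065, 1.461, 0.022, 1.35, -0.089], 'joint_vel': [-0.001, 0.0, -0.0, -0.0, 0.003, 0.0, -0.0], 'joint_torque': [-0.0, -62.325, 0.025, -38.989, -0.061, 0.04, 0.0], 'ee_pos': [0.179, -0.598, 0.2], 'eef_rot': [0.989, 0.145, -0.0, -0.001], 'ft_force': [0.758, 0.474, 0.089], 'torque': [0.019, 0.019, 0.012], 'grip_force': 0.0, 'width': 0.086}
scene [[546.8, 0.0, 314.1], [0.0, 546.8, 232.0], [0.0, 0.0, 1.0]] [-0.12072122  0.          0.          0.          0.        ] [ 1.15968308 -0.24058343  0.79006454] [ 0.77757459  0.53108371 -0.19477635 -0.27457244]
heater [(0.96, [186.0, 232.0, 121.0, 117.0])]
stud_press [(0.63, [184.0, 207.0, 18.0, 18.0])]
key [(0.72, [431.0, 171.0, 25.0, 39.0])]
stand [(0.59, [426.0, 191.0, 43.0, 42.0])]
jar [(0.93, [445.0, 227.0, 30.0, 41.0])]
tub [(0.67, [361.0, 199.0, 45.0, 52.0])]
rack [(0.97, [175.0, 318.0, 108.0, 78.0])]
top [[590.8, 0.0, 315.2], [0.0, 590.8, 230.2], [0.0, 0.0, 1.0]] [0.01400614 0.         0.         0.         0.        ] [ 0.45945796 -0.05073049  1.08968044] [-0.70410941  0.70592472 -0.05650161  0.05203651]
heater [(0.67, [419.0, 304.0, 134.0, 134.0])]
stud_press [(0.84, [425.0, 302.0, 17.0, 19.0])]
key [(0.71, [160.0, 270.0, 26.0, 24.0])]
stand [(0.59, [164.0, 271.0, 52.0, 48.0])]
jar [(0.92, [178.0, 214.0, 32.0, 32.0])]
tub [(0.65, [234.0, 291.0, 38.0, 48.0]), (0.27, [424.0, 302.0, 21.0, 17.0])]
rack [(0.69, [450.0, 214.0, 97.0, 70.0])]
```

View pics/top0.png

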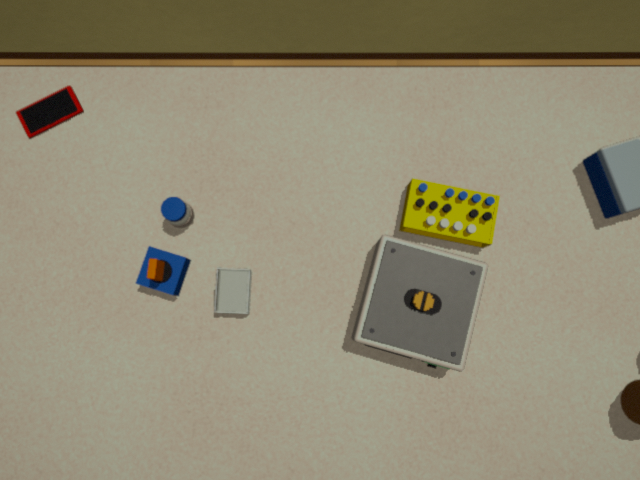

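View pics/scene0.png

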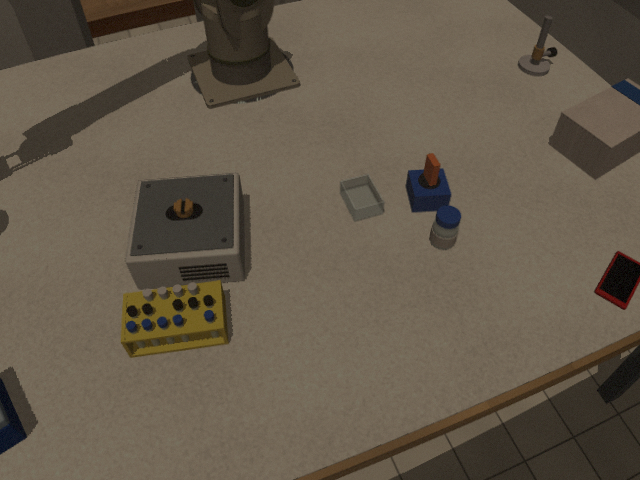

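```bash
cat > h.py <<'E'
from bench import r
import cv2,numpy as np
from scipy.spatial.transform import Rotation as R
def back(d,uv,z):
    "pixels -> world xy at height z"
    p=cv2.undistortPoints(np.float64(uv).reshape(-1,1,2),d["camera_matrix"],d["dist_coeffs"]).reshape(-1,2)
    v=R.from_quat(d["attitude"]).apply(np.c_[p,np.ones(len(p))]);c=np.array(d["xyz"])
    return (c+v*((z-c[2])/v[:,2])[:,None])[:,:2]
def proj(d,P):
    q=R.from_quat(d["attitude"]).inv();P=np.float64(P).reshape(-1,3)
    return cv2.projectPoints(q.apply(P-d["xyz"]),np.zeros(3),np.zeros(3),d["camera_matrix"],d["dist_coeffs"])[0].reshape(-1,2)
def tool():
    s=r.read_state();m=R.from_quat(s["eef_rot"]).as_matrix();return s,m
E
python3 - <<'E'
from h import *
d=r.camera("top")
big=cv2.resize(d["img"][:,:,::-1],None,fx=6,fy=6,interpolation=cv2.INTER_CUBIC)
a=big[6*235:6*235+450,6*125:6*125+450]
b=big[6*265:6*265+450,6*385:6*385+450][:, :]
b=cv2.resize(d["img"][225:385,340:500,::-1],(450,450),interpolation=cv2.INTER_CUBIC)
cv2.imwrite("pics/c0.png",np.hstack([a[:, :390],b[:, :]][0:2]) if 0 else cv2.resize(np.hstack([a,b]),(800,400)))
for t,z in(("heater",.09),("stud_press",.108),("key",.103),("stand",.045),("jar",.075),("tub",.035),("rack",.071)):
    o=r.outline_of(t,"top")[0]
    c=max(cv2.findContours(o["mask"].astype(np.uint8),0,2)[0],key=cv2.contourArea).reshape(-1,2)
    w=back(d,c,z).astype(np.float32);rr=cv2.minAreaRect(w*1000)
    print(t,"minrect mm",np.round(rr[0]),np.round(rr[1]),round(rr[2],1),"centroid",np.round(1000*back(d,np.argwhere(o["mask"]).mean(0)[::-1],z)[0]))
E
```

```text
heater minrect mm [ 490. -232.] [194. 194.] 74.1 centroid [ 490. -233.]
stud_press minrect mm [ 494. -235.] [34. 30.] 74.3 centroid [ 494. -235.]
key minrect mm [545. 203.] [42. 38.] 89.8 centroid [545. 203.]
stand minrect mm [549. 211.] [81. 70.] 72.9 centroid [549. 208.]
jar minrect mm [649. 182.] [62. 45.] 45.4 centroid [649. 183.]
tub minrect mm [515.  89.] [63. 79.] 87.7 centroid [515.  89.]
rack minrect mm [ 647. -293.] [164. 100.] 77.9 centroid [ 647. -293.]
```

View pics/c0.png

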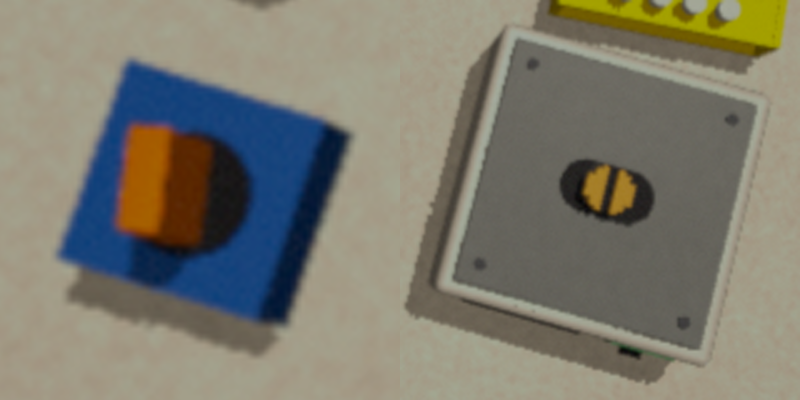

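Pictures: the key in its stand is at (160,270) in the top view. The stud is at (424,301), slot near-vertical in the image (along heater x), and the stud sits slightly left of the hole's centre. Next, measuring precisely by colour.

```bash
python3 - <<'E'
from h import *
d=r.camera("top");im=d["img"];hsv=cv2.cvtColor(im,cv2.COLOR_RGB2HSV)
def rect(m,z,n,full=False):
    cs=cv2.findContours(m.astype(np.uint8),0,1)[0]
    c=max(cs,key=cv2.contourArea).reshape(-1,2)
    w=back(d,c,z).astype(np.float32)*1000;rr=cv2.minAreaRect(w)
    ys,xs=np.nonzero(m);print(n,np.round(rr[0],1),np.round(rr[1],1),round(rr[2],1),"mean",np.round(1000*back(d,[[xs.mean(),ys.mean()]],z)[0],1),m.sum())
def win(m,x0,x1,y0,y1):
    q=np.zeros_like(m);q[y0:y1,x0:x1]=m[y0:y1,x0:x1];return q
H,S,V=cv2.split(hsv)
k=win((H<15)&(S>150),135,195,240,300);print(np.percentile(V[k],[5,25,50,75,95]))
rect(k&(V>np.percentile(V[k],[5,95]).mean()),.103,"keytop")
rect(k,.103,"keyall")
b=win((H>10)&(H<30)&(S>120)&(V>90),405,445,285,320);rect(b,.108,"brass")
ys,xs=np.nonzero(b);print("bbox",xs.min(),xs.max(),ys.min(),ys.max())
P=back(d,np.c_[xs,ys],.108)*1000
# slot: dark px inside the hull
hull=np.zeros_like(V);cv2.fillConvexPoly(hull,cv2.convexHull(np.c_[xs,ys].astype(np.int32)),1)
print("hull centre/circle",cv2.minEnclosingCircle((back(d,cv2.convexHull(np.c_[xs,ys].astype(np.int32)).reshape(-1,2),.108)*1000).astype(np.float32)))
sl=(hull>0)&~b;ys,xs=np.nonzero(sl);Q=back(d,np.c_[xs,ys],.108)*1000
print("slot",Q.mean(0),len(Q));u,s,v=np.linalg.svd(Q-Q.mean(0));print(s,np.degrees(np.arctan2(v[0,1],v[0,0])))
hole=win((V<60),395,455,280,325);rect(hole|b,.09,"hole+stud")
st=win((H>100)&(H<130)&(S>120),130,195,240,300);rect(st&(V>100),.045,"standtop");print(np.percentile(V[st],[5,25,50,75,95]))
g=win((S<40)&(V>75)&(V<140),350,490,230,375);rect(g,.09,"cover")
cv2.imwrite("pics/dbg.png",np.uint8(g|b|k)*255)
E
```

```text
[ 59.6  85.   89.   91.5 139.7]
keytop [532.4 212.2] [1.7 0. ] -90.2 mean [549.2 214.2] 26
keyall [545.7 204.7] [17.9 36.3] 86.6 mean [544.8 204.3] 187
brass [ 496.5 -226. ] [13.5 29.8] 74.2 mean [ 493.8 -235.4] 249
bbox 413 434 291 310
hull centre/circle ((493.659423828125, -235.71739196777344), 17.59203338623047)
slot [ 493.46548585 -236.15665649] 88
[87.7396902 64.515492 ] 161.8024875937219
hole+stud [ 492.6 -236.5] [62.8 35.7] 73.4 mean [ 492.8 -236.8] 648
standtop [550.3 215.8] [68.7 68.1] 72.8 mean [551.8 212.8] 901
[ 54. 103. 123. 124. 125.]
cover [ 492.8 -236.6] [170.8 170.8] 74.1 mean [ 491.4 -236.6] 9547
```

```bash
python3 - <<'E'
from h import *
im=cv2.imread("pics/top0.png")
for y in range(254,286,2): print(y,[tuple(im[y,x][::-1].tolist()) for x in (148,151,154,157,160,163,166)])
# fit top face: red-ish brightness split
d=r.camera("top");im=d["img"].astype(int)
m=(im[:,:,0]>140)&(im[:,:,2]<80)&(im[:,:,0]>im[:,:,1]*1.5);q=np.zeros_like(m);q[240:300,135:195]=m[240:300,135:195]
ys,xs=np.nonzero(q);P=(back(d,np.c_[xs,ys],.103)*1000).astype(np.float32);print(len(P),P.mean(0) if len(P) else 0,cv2.minAreaRect(P) if len(P) else 0)
E
```

```text
254 [(23, 66, 124), (20, 65, 122), (19, 65, 122), (19, 64, 123), (26, 66, 124), (19, 66, 123), (24, 69, 124)]
256 [(22, 66, 123), (23, 66, 122), (18, 64, 123), (19, 66, 123), (23, 68, 124), (22, 68, 124), (21, 68, 124)]
258 [(41, 66, 117), (110, 69, 74), (105, 72, 96), (54, 63, 112), (21, 66, 119), (20, 64, 120), (26, 69, 125)]
260 [(83, 69, 100), (166, 89, 0), (166, 92, 0), (112, 51, 8), (59, 32, 34), (31, 37, 59), (22, 59, 111)]
262 [(106, 71, 91), (165, 90, 0), (165, 92, 0), (100, 43, 2), (89, 36, 0), (86, 41, 10), (23, 23, 33)]
264 [(128, 74, 86), (165, 91, 0), (165, 93, 0), (95, 42, 0), (90, 40, 0), (85, 36, 0), (24, 20, 19)]
266 [(131, 76, 64), (165, 91, 0), (164, 93, 0), (95, 40, 0), (89, 39, 0), (80, 36, 4), (27, 23, 25)]
268 [(143, 80, 36), (164, 90, 0), (163, 92, 0), (92, 39, 0), (91, 41, 2), (72, 34, 7), (22, 24, 25)]
270 [(151, 86, 32), (165, 93, 0), (162, 91, 0), (89, 39, 0), (89, 37, 0), (72, 34, 10), (19, 17, 16)]
272 [(162, 86, 0), (164, 90, 0), (163, 88, 0), (90, 38, 0), (90, 38, 0), (68, 34, 16), (16, 16, 19)]
274 [(163, 90, 0), (164, 93, 0), (158, 86, 0), (90, 37, 0), (91, 39, 6), (55, 30, 14), (18, 19, 21)]
276 [(162, 89, 0), (164, 93, 0), (146, 76, 0), (90, 39, 0), (90, 40, 0), (42, 30, 23), (26, 24, 24)]
278 [(104, 63, 72), (138, 68, 3), (123, 57, 0), (88, 36, 0), (90, 40, 0), (40, 27, 23), (23, 24, 25)]
280 [(22, 64, 121), (22, 32, 62), (45, 20, 8), (68, 27, 0), (70, 31, 4), (25, 20, 17), (20, 28, 42)]
282 [(17, 64, 121), (7, 38, 73), (9, 32, 65), (11, 19, 37), (14, 19, 34), (17, 39, 74), (20, 64, 119)]
284 [(20, 64, 121), (6, 36, 73), (14, 39, 75), (8, 36, 73), (21, 65, 118), (20, 67, 124), (19, 66, 124)]
136 [548.8081  216.01775] ((548.56201171875, 216.12921142578125), (11.699748039245605, 31.956897735595703), 84.64076232910156)
```

```bash
cat >> h.py <<'E'
def plan(wps,yaw_deg,n):
    "rows (tool frame) through xyz waypoints with even turn to yaw; n rows per leg"
    s,m=tool();p=np.array(s["ee_pos"]);yaw=np.arctan2(m[1,0],m[0,0])
    t=yaw-np.radians(yaw_deg);t=yaw_turn if (yaw_turn:=None) else t
    t=(t+np.pi)%(2*np.pi)-np.pi
    N=sum(n);dt=t/N;rows=[]
    for w,k in zip(wps,n):
        dl=(np.array(w)-p)/k;p=np.array(w)
        for i in range(k):
            c,sn=np.cos(yaw),np.sin(yaw);rows.append([round(v,4) for v in(c*dl[0]+sn*dl[1],sn*dl[0]-c*dl[1],-dl[2],dt)]);yaw-=dt
    for i in range(0,N,8): print(str(rows[i:i+8]).replace(" ",""))
E
sed -i '/yaw_turn/s/;.*//' h.py
python3 - <<'E'
from h import *
plan([[.45,-.15,.21],[.549,.216,.19]],174.6,[14,10])
E
```

```text
[[np.float64(0.0277),np.float64(-0.0252),np.float64(-0.0007),np.float64(-0.1149)],[np.float64(0.0304),np.float64(-0.0218),np.float64(-0.0007),np.float64(-0.1149)],[np.float64(0.0327),np.float64(-0.0182),np.float64(-0.0007),np.float64(-0.1149)],[np.float64(0.0346),np.float64(-0.0143),np.float64(-0.0007),np.float64(-0.1149)],[np.float64(0.036),np.float64(-0.0103),np.float64(-0.0007),np.float64(-0.1149)],[np.float64(0.0369),np.float64(-0.0061),np.float64(-0.0007),np.float64(-0.1149)],[np.float64(0.0374),np.float64(-0.0018),np.float64(-0.0007),np.float64(-0.1149)],[np.float64(0.0374),np.float64(0.0025),np.float64(-0.0007),np.float64(-0.1149)]]
[[np.float64(0.0368),np.float64(0.0068),np.float64(-0.0007),np.float64(-0.1149)],[np.float64(0.0358),np.float64(0.0109),np.float64(-0.0007),np.float64(-0.1149)],[np.float64(0.0343),np.float64(0.015),np.float64(-0.0007),np.float64(-0.1149)],[np.float64(0.0324),np.float64(0.0188),np.float64(-0.0007),np.float64(-0.1149)],[np.float64(0.03),np.float64(0.0224),np.float64(-0.0007),np.float64(-0.1149)],[np.float64(0.0272),np.float64(0.0257),np.float64(-0.0007),np.float64(-0.1149)],[np.float64(0.0315),np.float64(0.0212),np.float64(0.002),np.float64(-0.1149)],[np.float64(0.0288),np.float64(0.0246),np.float64(0.002),np.float64(-0.1149)]]
[[np.float64(0.0258),np.float64(0.0278),np.float64(0.002),np.float64(-0.1149)],[np.float64(0.0225),np.float64(0.0305),np.float64(0.002),np.float64(-0.1149)],[np.float64(0.0188),np.float64(0.0329),np.float64(0.002),np.float64(-0.1149)],[np.float64(0.0149),np.float64(0.0349),np.float64(0.002),np.float64(-0.1149)],[np.float64(0.0108),np.float64(0.0363),np.float64(0.002),np.float64(-0.1149)],[np.float64(0.0066),np.float64(0.0373),np.float64(0.002),np.float64(-0.1149)],[np.float64(0.0023),np.float64(0.0378),np.float64(0.002),np.float64(-0.1149)],[np.float64(-0.0021),np.float64(0.0379),np.float64(0.002),np.float64(-0.1149)]]
```

```bash
sed -i 's/round(v,4) for v/round(float(v),4) for v/' h.py
python3 -m pendant '[[0.028,-0.025,-0.001,-0.115],[0.030,-0.022,-0.001,-0.115],[0.033,-0.018,0,-0.115],[0.035,-0.014,-0.001,-0.115],[0.036,-0.010,-0.001,-0.115],[0.037,-0.006,0,-0.115],[0.037,-0.002,-0.001,-0.115],[0.037,0.002,-0.001,-0.115]]' 1
python3 -m pendant '[[0.037,0.007,0,-0.115],[0.036,0.011,-0.001,-0.115],[0.034,0.015,-0.001,-0.115],[0.032,0.019,0,-0.115],[0.030,0.022,-0.001,-0.115],[0.027,0.026,-0.001,-0.115],[0.031,0.021,0.002,-0.115],[0.029,0.025,0.002,-0.115]]'
python3 -m pendant '[[0.026,0.028,0.002,-0.115],[0.022,0.030,0.002,-0.115],[0.019,0.033,0.002,-0.115],[0.015,0.035,0.002,-0.115],[0.011,0.036,0.002,-0.115],[0.007,0.037,0.002,-0.115],[0.002,0.038,0.002,-0.115],[-0.002,0.038,0.002,-0.115]]'
python3 - <<'E'
from h import *
s,m=tool();print(s["joint_positions"],np.degrees(np.arctan2(m[1,0],m[0,0])),s["ee_pos"])
plan([[.549,.216,.19],[.549,.216,.071]],174.6,[3,5])
E
```

```text
time: 1.97
ee_pos: [0.3344, -0.3412, 0.2069]
eef_rot: [0.821, 0.571, -0.0, 0.0]
ft_force: [1.5, -0.2, -0.4]
width: 0.0871
grip_force: 0.0
time: 2.63
ee_pos: [0.4706, -0.0763, 0.2069]
eef_rot: [0.482, 0.876, 0.0, 0.0]
ft_force: [0.9, -0.4, -0.4]
width: 0.0873
grip_force: 0.0
time: 3.3
ee_pos: [0.5482, 0.2164, 0.1907]
eef_rot: [0.043, 0.999, -0.0, 0.0]
ft_force: [0.5, -0.8, 0.6]
width: 0.0871
grip_force: 0.0
[ 0.26845192  0.39913009 -0.92205003  1.53721606  0.32242375  1.36521525
  0.80283491] 175.05956962792078 [0.5481915  0.21639267 0.19065245]
[[-0.0003,-0.0001,0.0002,0.001],[-0.0003,-0.0001,0.0002,0.001],[-0.0003,-0.0001,0.0002,0.001],[0.0,0.0,0.0238,0.001],[0.0,0.0,0.0238,0.001],[0.0,0.0,0.0238,0.001],[0.0,0.0,0.0238,0.001],[0.0,0.0,0.0238,0.001]]
```

```bash

python3 -m pendant '[[-0.001,0,0.02,0.008],[0,0,0.024,0],[0,0,0.024,0],[0,0,0.024,0],[0,0,0.018,0],[0,0,0.01,0],[0,0,0,0]]'
python3 -m pendant '[[0,0,0,0],[0,0,0,0],[0,0,0,0],[0,0,0,0],[0,0,0,0],[0,0,0,0],[0,0,0,0],[0,0,0,0]]' 0 45
python3 -m pendant '[[0,0,0,0],[0,0,0,0],[0,0,0,0],[0,0,0,0]]'
```

```text
time: 3.88
ee_pos: [0.5476, 0.2141, 0.0686]
eef_rot: [0.049, 0.999, -0.001, -0.001]
ft_force: [0.8, -0.1, -0.9]
width: 0.0873
grip_force: 0.0
time: 4.55
ee_pos: [0.5487, 0.2148, 0.0707]
eef_rot: [0.049, 0.999, -0.0, 0.0]
ft_force: [0.4, 0.1, 0.2]
width: 0.0419
grip_force: 0.0
time: 4.88
ee_pos: [0.5487, 0.215, 0.0707]
eef_rot: [0.049, 0.999, 0.0, 0.0]
ft_force: [-0.3, 0.9, 0.4]
width: 0.015
grip_force: 0.4
```

```bash

python3 -m pendant '[[0,0,0,0],[0,0,0,0],[0,0,0,0],[0,0,-0.01,0],[0,0,-0.02,0],[0,0,-0.03,0],[0,0,-0.03,0],[0,0,-0.03,0]]'
python3 -m pendant '[[0,0,-0.01,0],[0,0,0,0],[0,0,0,0],[0,0,0,0]]'
python3 - <<'E'
from h import *
s,m=tool();print(np.degrees(np.arctan2(m[1,0],m[0,0])),s["ee_pos"],s["ft_force"])
for c in("top","scene"):
    d=r.camera(c);print(c,proj(d,[[*s["ee_pos"][:2],s["ee_pos"][2]-.054]]))
    for o in r.outline_of("key",c)[:1]:print(o["score"],o["bbox"])
    cv2.imwrite(f"pics/{c}1.png",d["img"][:,:,::-1])
u,v=proj(d,[s["ee_pos"]])[0].astype(int)
cv2.imwrite("pics/k1.png",cv2.resize(d["img"][v-40:v+70,u-60:u+60,::-1],(600,550),interpolation=cv2.INTER_CUBIC))
plan([[.49,-.02,.205],[.4937,-.2356,.205]],180-15.9,[6,6])
E
```

```text
time: 5.55
ee_pos: [0.5483, 0.2149, 0.1926]
eef_rot: [0.049, 0.999, 0.0, -0.0]
ft_force: [1.3, 0.2, -0.8]
width: 0.0138
grip_force: 44.7
time: 5.88
ee_pos: [0.548, 0.2143, 0.1991]
eef_rot: [0.049, 0.999, -0.001, -0.001]
ft_force: [-0.3, 0.2, -1.3]
width: 0.0134
grip_force: 44.7
174.33698210164874 [0.54802917 0.21429443 0.1991057 ] [-0.29345382  0.19189566 -1.27728533]
top [[145.57398917 266.26923836]]
0.18 [233.8, 291.5, 38.4, 49.3]
scene [[433.13760209 141.6092377 ]]
0.81 [439.9, 121.4, 20.6, 48.5]
[[0.0058,-0.0399,-0.0009,0.0149],[0.0052,-0.0399,-0.0009,0.0149],[0.0046,-0.04,-0.0009,0.0149],[0.004,-0.0401,-0.0009,0.0149],[0.0034,-0.0401,-0.0009,0.0149],[0.0028,-0.0402,-0.0009,0.0149],[-0.0073,-0.0352,-0.0,0.0149],[-0.0078,-0.0351,-0.0,0.0149]]
[[-0.0084,-0.035,-0.0,0.0149],[-0.0089,-0.0348,-0.0,0.0149],[-0.0094,-0.0347,-0.0,0.0149],[-0.0099,-0.0345,-0.0,0.0149]]
```

View pics/k1.png

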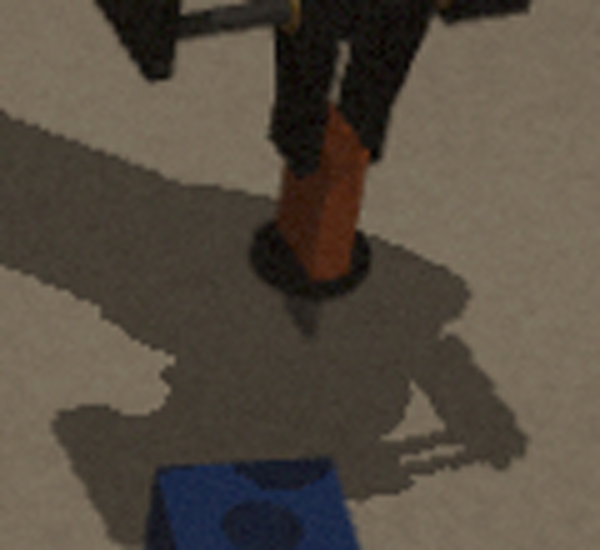

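The picture shows the key upright in the jaws, with the flange centred at crop (310,260) and the blade tip at (305,338). Checking the grasp offset and cross-checking the stud in the scene camera.

```bash
python3 - <<'E'
from h import *
s,m=tool();d=r.camera("scene");e=np.array(s["ee_pos"]);u,v=proj(d,[e])[0].astype(int)
ps=proj(d,[e-[0,0,.054],e-[0,0,.021]]);print("pred crop blade end,flange top",(ps-[u-60,v-40])*5)
print("1mm tool x in crop px",(proj(d,[e+.001*m[:,0]])-proj(d,[e]))*5)
im=d["img"];H,S,V=cv2.split(cv2.cvtColor(im,cv2.COLOR_RGB2HSV))
cen=np.array([.4937,-.2356])
print("pred stud top",proj(d,[[*cen,.108]]), "per mm heater y",proj(d,[[*(cen+[.000274,.000962]),.108]])-proj(d,[[*cen,.108]]))
d=r.camera("scene")
c=d["img"][185:230,160:210,::-1]
cv2.imwrite("pics/s2.png",cv2.resize(c,(600,540),interpolation=cv2.INTER_CUBIC))
E
```

```text
pred crop blade end,flange top [[276.62285574 322.40472568]
 [290.87420446 250.35873821]]
1mm tool x in crop px [[-1.19906206 -1.79834899]]
pred stud top [[180.65153014 203.91208117]] per mm heater y [[ 0.58314781 -0.04568364]]
```

View pics/s2.png

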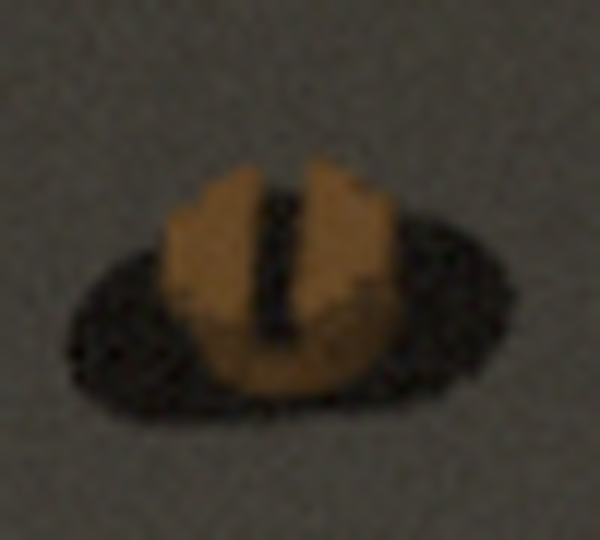

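```bash

python3 -m pendant '[[0.006,-0.040,-0.001,0.015],[0.005,-0.040,-0.001,0.015],[0.005,-0.040,-0.001,0.015],[0.004,-0.040,-0.001,0.015],[0.003,-0.040,-0.001,0.015],[0.003,-0.040,-0.001,0.015],[-0.007,-0.035,0,0.015],[-0.008,-0.035,0,0.015]]'
python3 -m pendant '[[-0.008,-0.035,0,0.015],[-0.009,-0.035,0,0.015],[-0.009,-0.035,0,0.015],[-0.010,-0.034,0,0.015],[0,0,0,0],[0,0,0,0],[0,0,0,0],[0,0,0,0]]'
python3 - <<'E'
from h import *
s,m=tool();print(np.degrees(np.arctan2(m[1,0],m[0,0])),s["ee_pos"],s["ft_force"],s["joint_positions"])
plan([[.4937,-.2356,.180]],180-15.9,[3])
E
```

```text
time: 6.85
ee_pos: [0.4906, -0.0932, 0.207]
eef_rot: [0.11, 0.994, -0.001, 0.0]
ft_force: [2.4, 0.3, -1.3]
width: 0.0132
grip_force: 44.7
time: 7.52
ee_pos: [0.4934, -0.2333, 0.2067]
eef_rot: [0.138, 0.99, 0.0, 0.0]
ft_force: [-0.2, 0.2, -1.0]
width: 0.0136
grip_force: 44.7
164.146344008879 [ 0.49340753 -0.23325043  0.20666142] [-0.17963423  0.17406553 -0.95970594] [ 0.95434228  0.21758166 -0.68127039  1.63476828  0.1398493   1.33895852
  1.54647937]
[[-0.0003,-0.0007,0.0089,0.0003],[-0.0003,-0.0007,0.0089,0.0003],[-0.0003,-0.0007,0.0089,0.0003]]
```

Scene view: the slot centre is at crop (277,245), i.e. about (183.1,205.4). That's about 2.4 px off the prediction, similar to the bias seen on the key. I'll compare directly with the key just above the stud.

```bash

python3 -m pendant '[[0,-0.001,0.008,0],[-0.001,-0.001,0.008,0],[0,0,0.008,0],[0,0,0,0],[0,0,0,0],[0,0,0,0]]'
python3 - <<'E'
from h import *
s,m=tool();e=np.array(s["ee_pos"]);print(np.degrees(np.arctan2(m[1,0],m[0,0])),e,s["ft_force"],m[:,2])
d=r.camera("scene")
o=np.array([155,160])
print("pred crop blade end, flange top, handle mid",(proj(d,[e-[0,0,.054],e-[0,0,.021]])-o)*10)
cv2.imwrite("pics/s3.png",cv2.resize(d["img"][160:220,155:215,::-1],(600,600),interpolation=cv2.INTER_CUBIC))
E
```

```text
time: 8.02
ee_pos: [0.4936, -0.2368, 0.1827]
eef_rot: [0.139, 0.99, 0.0, 0.0]
ft_force: [-0.8, 0.5, -1.6]
width: 0.0133
grip_force: 44.7
164.0397151217252 [ 0.49359482 -0.23675907  0.18267948] [-0.77846588  0.49333983 -1.61465437] [ 3.90531634e-05  4.67282056e-05 -9.99999998e-01]
pred crop blade end, flange top, handle mid [[225.43506098 357.53288057]
 [185.03748952 219.03397298]]
```

View pics/s3.png

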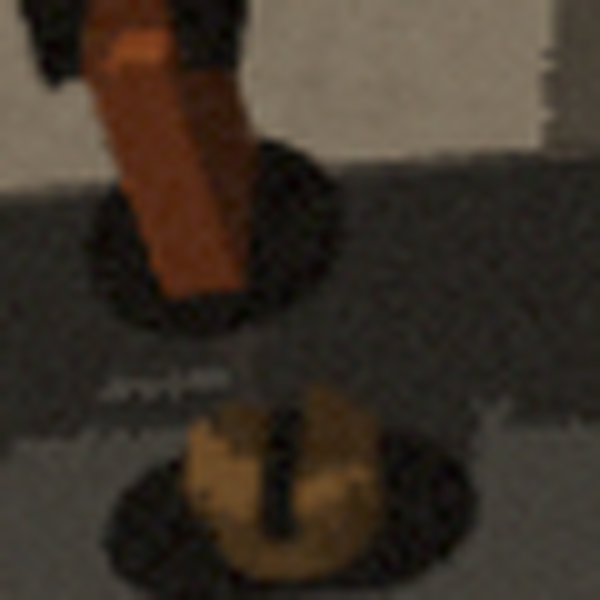

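The flange centre is at crop (215,235) against a prediction of (185,219), and the slot is at (282,460). Correcting for that bias puts the stud within about 0.5 mm of the blade, so I'm descending.

```bash

python3 -m pendant '[[0,0,0.006,0],[0,0,0.006,0],[0,0,0.005,0],[0,0,0,0],[0,0,0,0],[0,0,0,0]]'
python3 -m pendant '[[0,0,0.001,0],[0,0,0.001,0],[0,0,0,0],[0,0,0,0]]'
python3 -m pendant '[[0,0,0.001,0],[0,0,0.001,0],[0,0,0,0],[0,0,0,0]]'
```

```text
time: 8.57
ee_pos: [0.4936, -0.2369, 0.1657]
eef_rot: [0.139, 0.99, -0.0, 0.0]
ft_force: [0.0, -0.3, -1.6]
width: 0.0136
grip_force: 44.7
time: 8.9
ee_pos: [0.4935, -0.2369, 0.1637]
eef_rot: [0.139, 0.99, -0.0, 0.0]
ft_force: [-1.4, -0.6, -1.6]
width: 0.0132
grip_force: 44.7
time: 9.23
ee_pos: [0.4935, -0.2369, 0.1616]
eef_rot: [0.139, 0.99, -0.0, -0.0]
ft_force: [0.3, -0.5, -0.6]
width: 0.0133
grip_force: 44.7
```

```bash

for i in 1 2 3; do python3 -m pendant '[[0,0,0.001,0],[0,0,0,0],[0,0,0,0]]' | grep -E 'pos|ft_'; done
```

```text
ee_pos: [0.4935, -0.2369, 0.1606]
ft_force: [-0.1, -0.4, -0.8]
ee_pos: [0.4935, -0.2369, 0.1596]
ft_force: [-0.0, 0.1, -0.8]
ee_pos: [0.4935, -0.2369, 0.1586]
ft_force: [-0.4, -0.8, -1.4]
```

```bash

for i in 1 2 3 4 5; do python3 -m pendant '[[0,0,0.001,0],[0,0,0,0],[0,0,0,0]]' | grep -E 'pos|ft_'; done
```

```text
ee_pos: [0.4935, -0.2369, 0.1576]
ft_force: [-0.6, 0.4, -1.4]
ee_pos: [0.4935, -0.2369, 0.1566]
ft_force: [0.2, 0.4, -1.2]
ee_pos: [0.4935, -0.2369, 0.1556]
ft_force: [0.9, -0.8, -0.5]
ee_pos: [0.4935, -0.2369, 0.1546]
ft_force: [0.8, 0.7, -1.4]
ee_pos: [0.4937, -0.237, 0.1539]
ft_force: [0.6, 0.2, 1.0]
```

Blade is in the slot (no contact until its floor, ~0.154). Pressing.

```bash

python3 -m pendant '[[0,0,0.001,0],[0,0,0.001,0],[0,0,0.001,0],[0,0,0,0]]' | grep -E 'pos|ft_'
python3 -m pendant '[[0,0,0.001,0],[0,0,0.001,0],[0,0,0.001,0],[0,0,0,0]]' | grep -E 'pos|ft_'
python3 -m pendant '[[0,0,0.001,0],[0,0,0.001,0],[0,0,0,0]]' | grep -E 'pos|ft_'
```

```text
ee_pos: [0.4936, -0.237, 0.1507]
ft_force: [0.3, 0.4, 3.1]
ee_pos: [0.4937, -0.237, 0.1478]
ft_force: [-0.5, 0.4, 5.4]
ee_pos: [0.4938, -0.237, 0.1459]
ft_force: [-0.8, 0.8, 7.2]
```

```bash

python3 -m pendant '[[0,0,0.0006,0],[0,0,0,0],[0,0,0,0]]' | grep -E 'pos|ft_'
python3 -m pendant '[[0,0,0.0005,0],[0,0,0,0],[0,0,0,0]]' | grep -E 'pos|ft_'
python3 -m pendant '[[0,0,0,0.06],[0,0,0,0.06],[0,0,0,0.06],[0,0,0,0.06],[0,0,0,0]]'
python3 -c "from bench import r;print(r.read_state()['torque'])"
```

```text
ee_pos: [0.4939, -0.237, 0.1455]
ft_force: [-0.7, 0.4, 7.0]
ee_pos: [0.4939, -0.237, 0.1451]
ft_force: [-0.5, 0.4, 8.7]
time: 13.07
ee_pos: [0.4938, -0.2368, 0.1451]
eef_rot: [0.258, 0.966, -0.0, 0.0]
ft_force: [-1.1, 0.7, 8.1]
width: 0.0136
grip_force: 44.8
[ 0.32250652  0.22076992 -0.05339919]
```

```bash
T='import numpy as np
from h import *
s,m=tool();print(np.round(s["torque"],3),np.round(s["ft_force"],1),np.degrees(np.arctan2(m[1,0],m[0,0])))'
python3 -m pendant '[[0,0,0,0.06],[0,0,0,0.06],[0,0,0,0.06],[0,0,0,0.06],[0,0,0,0]]' |grep ee_pos; python3 -c "$T"
python3 -m pendant '[[0,0,0,0.06],[0,0,0,0.06],[0,0,0,0.06],[0,0,0,0.06],[0,0,0,0]]'|grep ee_pos;  python3 -c "$T"
```

```text
ee_pos: [0.4938, -0.2366, 0.145]
[0.393 0.227 0.015] [-2.6  0.1  7.9] 136.317171414232
ee_pos: [0.4939, -0.2366, 0.1451]
[0.428 0.146 0.006] [-0.9  1.2  7. ] 122.56808645492731
```

```bash
T='import numpy as np
from h import *
s,m=tool();print(np.round(s["torque"],3),np.round(s["ft_force"],1),np.degrees(np.arctan2(m[1,0],m[0,0])))'
python3 -m pendant '[[0,0,0,0.06],[0,0,0,0.06],[0,0,0,0.06],[0,0,0,0.06],[0,0,0,0.06],[0,0,0,0.06],[0,0,0,0]]' |grep ee_pos; python3 -c "$T"
python3 -m pendant '[[0,0,0,0.06],[0,0,0,0.06],[0,0,0,0.06],[0,0,0,0.06],[0,0,0,0]]'|grep ee_pos;  python3 -c "$T"
python3 -m pendant '[[0,0,0,0.06],[0,0,0,0.06],[0,0,0,0.06],[0,0,0,0.04],[0,0,0,0]]'|grep ee_pos;  python3 -c "$T"
```

```text
ee_pos: [0.4938, -0.2364, 0.145]
[0.528 0.242 0.091] [-0.8  0.7  7.4] 101.9491036057319
ee_pos: [0.4938, -0.2363, 0.145]
[0.649 0.275 0.012] [-1.3  2.5  7. ] 88.20427071254228
ee_pos: [0.4938, -0.2361, 0.1449]
[0.852 0.355 0.07 ] [-1.7  3.7  8.1] 75.67952656124598
```

```bash
T='import numpy as np
from h import *
s,m=tool();print(np.round(s["torque"],3),np.round(s["ft_force"],1),np.degrees(np.arctan2(m[1,0],m[0,0])))'
python3 -m pendant '[[0,0,0,0.035],[0,0,0,0.035],[0,0,0,0],[0,0,0,0]]' |grep ee_pos; python3 -c "$T"
```

```text
ee_pos: [0.4938, -0.236, 0.1449]
[0.819 0.339 0.036] [-1.1  2.4  8. ] 71.81251159638616
```

```bash

for i in 1 2 3 4 5 6; do python3 -m pendant '[[0,0,-0.001,0],[0,0,0,0],[0,0,0,0]]' | grep -E 'pos|ft_'; done
python3 -c "from bench import r;print(r.read_state()['torque'])"
```

```text
ee_pos: [0.4938, -0.236, 0.1459]
ft_force: [-1.5, 2.9, 6.7]
ee_pos: [0.4937, -0.236, 0.1468]
ft_force: [0.3, 2.1, 7.0]
ee_pos: [0.4937, -0.236, 0.1477]
ft_force: [-0.6, 2.1, 6.0]
ee_pos: [0.4936, -0.236, 0.1486]
ft_force: [-0.9, 3.3, 5.7]
ee_pos: [0.4934, -0.2366, 0.1493]
ft_force: [-0.6, 1.6, 2.1]
ee_pos: [0.4932, -0.237, 0.1501]
ft_force: [-0.1, -0.4, -1.7]
[ 0.21304327 -0.01408832  0.05216811]
```

In the catch: force fell to zero at about 5 mm. Lifting out and going back to the stand.

```bash

python3 -m pendant '[[0,0,-0.003,0],[0,0,-0.003,0],[0,0,-0.003,0],[0,0,-0.003,0],[0,0,-0.01,0],[0,0,-0.02,0],[0,0,-0.015,0],[0,0,0,0]]' | grep -E 'pos|ft_'
python3 - <<'E'
from h import *
plan([[.50,-.02,.205],[.549,.215,.200]],174.6,[9,8])
E
```

```text
ee_pos: [0.4952, -0.2375, 0.2116]
ft_force: [1.4, 0.5, -0.7]
[[0.0231,-0.007,0.0007,-0.1056],[0.0237,-0.0046,0.0007,-0.1056],[0.0241,-0.002,0.0007,-0.1056],[0.0242,0.0005,0.0007,-0.1056],[0.024,0.003,0.0007,-0.1056],[0.0235,0.0056,0.0007,-0.1056],[0.0228,0.008,0.0007,-0.1056],[0.0218,0.0104,0.0007,-0.1056]]
[[0.0206,0.0126,0.0007,-0.1056],[0.0201,0.0223,0.0006,-0.1056],[0.0176,0.0243,0.0006,-0.1056],[0.015,0.026,0.0006,-0.1056],[0.0121,0.0274,0.0006,-0.1056],[0.0092,0.0286,0.0006,-0.1056],[0.0061,0.0294,0.0006,-0.1056],[0.003,0.0299,0.0006,-0.1056]]
[[-0.0002,0.03,0.0006,-0.1056]]
```

```bash

python3 -m pendant '[[0.023,-0.007,0,-0.106],[0.024,-0.005,0.001,-0.106],[0.024,-0.002,0.001,-0.106],[0.024,0,0.001,-0.106],[0.024,0.003,0,-0.106],[0.023,0.006,0.001,-0.106],[0.023,0.008,0.001,-0.106],[0.022,0.010,0.001,-0.106]]'|grep pos
python3 -m pendant '[[0.021,0.013,0.001,-0.106],[0.020,0.022,0,-0.106],[0.018,0.024,0.001,-0.106],[0.015,0.026,0.001,-0.106],[0.012,0.027,0.001,-0.106],[0.009,0.029,0,-0.106],[0.006,0.029,0.001,-0.106],[0.003,0.030,0.001,-0.106]]'|grep pos
python3 -m pendant '[[0,0.030,0,-0.106],[0,0,0,0],[0,0,0,0],[0,0,0,0]]'
python3 - <<'E'
from h import *
d=r.camera("top");a=cv2.resize(d["img"][265:340,385:460,::-1],(400,400),interpolation=cv2.INTER_CUBIC)
d=r.camera("scene");b=cv2.resize(d["img"][110:210,380:480,::-1],(400,400),interpolation=cv2.INTER_CUBIC)
cv2.imwrite("pics/v5.png",np.hstack([a,b]))
plan([[.549,.215,.2]],174.6,[3])
E
```

```text
ee_pos: [0.4965, -0.0427, 0.2015]
ee_pos: [0.5388, 0.1873, 0.1955]
time: 19.48
ee_pos: [0.5444, 0.2151, 0.1952]
eef_rot: [0.044, 0.999, -0.0, -0.0]
ft_force: [0.5, -0.8, -1.0]
width: 0.0136
grip_force: 44.7
[[-0.0014,0.0004,-0.0015,0.0017],[-0.0014,0.0004,-0.0015,0.0017],[-0.0014,0.0004,-0.0015,0.0017]]
```

View pics/v5.png

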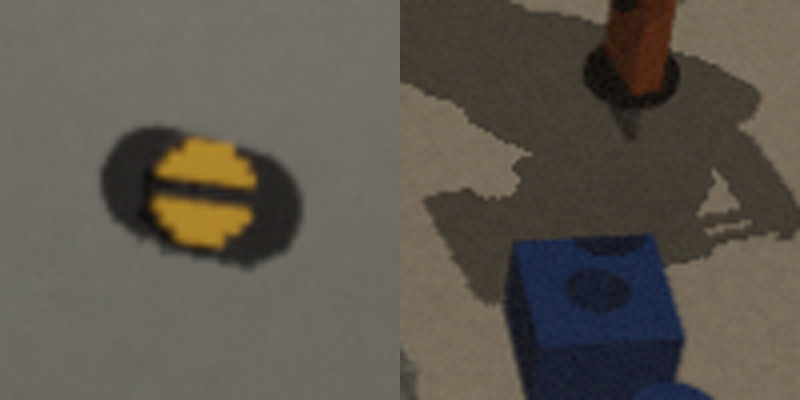

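The left half shows the slot turned about 90°. The right half shows the key upright above the stand, hole at (598,290). Correcting x and lowering.

```bash

python3 -m pendant '[[-0.005,0,0.01,0.005],[0,0,0.025,0],[0,0,0.025,0],[0,0,0.02,0],[0,0,0.015,0],[0,0,0,0],[0,0,0,0]]'|grep -E "pos|ft_f"
python3 -m pendant '[[0,0,0.01,0],[0,0,0.008,0],[0,0,0.004,0],[0,0,0,0],[0,0,0,0]]'|grep -E "pos|ft_f"
for i in 1 2 3; do python3 -m pendant '[[0,0,0.002,0],[0,0,0,0],[0,0,0,0]]' | grep -E 'pos|ft_'; done
```

```text
ee_pos: [0.5492, 0.2142, 0.0999]
ft_force: [-0.3, 0.3, -0.2]
ee_pos: [0.5493, 0.2152, 0.0785]
ft_force: [0.2, 0.2, -0.3]
ee_pos: [0.5495, 0.2152, 0.0767]
ft_force: [0.2, 0.2, -1.5]
ee_pos: [0.5493, 0.2151, 0.0744]
ft_force: [0.4, -0.1, -1.5]
ee_pos: [0.5493, 0.2151, 0.0724]
ft_force: [-0.3, 0.4, -1.3]
```

```bash

for i in 1 2 3; do python3 -m pendant '[[0,0,0.001,0],[0,0,0,0],[0,0,0,0]]' | grep -E 'pos|ft_'; done
```

```text
ee_pos: [0.5493, 0.2151, 0.0715]
ft_force: [0.6, 1.3, -1.4]
ee_pos: [0.5494, 0.2152, 0.0705]
ft_force: [0.1, 0.0, -1.0]
ee_pos: [0.5497, 0.2155, 0.0703]
ft_force: [-1.8, 0.3, 5.0]
```

```bash

python3 -m pendant '[[0,0,-0.0005,0],[0,0,0,0]]' | grep ft_
python3 -m pendant '[[0,0,0,0],[0,0,0,0],[0,0,0,0],[0,0,0,0],[0,0,0,0],[0,0,0,0],[0,0,0,0],[0,0,0,0]]' 0.7
python3 -m pendant '[[0,0,-0.01,0],[0,0,-0.02,0],[0,0,-0.03,0],[0,0,-0.03,0],[0,0,-0.03,0],[0,0,-0.03,0],[0,0,0,0],[0,0,0,0]]'
python3 -m pendant '[[0,-0.04,0,0],[0,-0.04,0,0],[0,-0.04,0,0],[0,0,0,0],[0,0,0,0],[0,0,0,0]]'
python3 - <<'E'
from h import *
d=r.camera("top");im=d["img"].astype(int)
m=(im[:,:,0]>140)&(im[:,:,2]<80)&(im[:,:,0]>im[:,:,1]*1.5);q=np.zeros_like(m);q[240:300,135:195]=m[240:300,135:195]
ys,xs=np.nonzero(q);P=(back(d,np.c_[xs,ys],.103)*1000).astype(np.float32);print(len(P),P.mean(0) if len(P) else 0)
a=cv2.resize(d["img"][235:310,125:200,::-1],(400,400),interpolation=cv2.INTER_CUBIC)
d=r.camera("scene");b=cv2.resize(d["img"][140:230,385:475,::-1],(400,400),interpolation=cv2.INTER_CUBIC)
cv2.imwrite("pics/v6.png",np.hstack([a,b]))
E
```

```text
ft_force: [-1.0, 1.1, 3.6]
time: 22.92
ee_pos: [0.5494, 0.2152, 0.07]
eef_rot: [0.046, 0.999, -0.0, 0.0]
ft_force: [0.5, 0.4, 0.8]
width: 0.057
grip_force: 0.0
time: 23.58
ee_pos: [0.5501, 0.2159, 0.2224]
eef_rot: [0.046, 0.999, 0.001, 0.002]
ft_force: [-0.4, 0.7, -0.9]
width: 0.0609
grip_force: 0.0
time: 24.08
ee_pos: [0.5379, 0.0957, 0.2196]
eef_rot: [0.046, 0.999, -0.0, -0.0]
ft_force: [0.1, 0.6, -0.9]
width: 0.0612
grip_force: 0.0Traceback (most recent call last):
  File "<stdin>", line 4, in <module>
  File "h.py", line 6, in back
    p=cv2.undistortPoints(np.float64(uv).reshape(-1,1,2),d["camera_matrix"],d["dist_coeffs"]).reshape(-1,2)
      ~~~~~~~~~~~~~~~~~~~^^^^^^^^^^^^^^^^^^^^^^^^^^^^^^^^^^^^^^^^^^^^^^^^^^^^^^^^^^^^^^^^^^^^
cv2.error: OpenCV(4.12.0) /io/opencv/modules/calib3d/src/undistort.dispatch.cpp:347: error: (-215:Assertion failed) CV_IS_MAT(_src) && CV_IS_MAT(_dst) && (_src->rows == 1 || _src->cols == 1) && (_dst->rows == 1 || _dst->cols == 1) && _src->cols + _src->rows - 1 == _dst->rows + _dst->cols - 1 && (CV_MAT_TYPE(_src->type) == CV_32FC2 || CV_MAT_TYPE(_src->type) == CV_64FC2) && (CV_MAT_TYPE(_dst->type) == CV_32FC2 || CV_MAT_TYPE(_dst->type) == CV_64FC2) in function 'cvUndistortPointsInternal'
```

```bash

python3 -m pendant '[[0.01,-0.04,0,0],[0.01,-0.04,0,0],[0,-0.04,0,0],[0,0,0,0],[0,0,0,0],[0,0,0,0]]' | grep pos
python3 - <<'E'
from h import *
d=r.camera("top")
a=cv2.resize(d["img"][235:310,125:200,::-1],(400,400),interpolation=cv2.INTER_CUBIC)
d=r.camera("scene");b=cv2.resize(d["img"][140:230,385:475,::-1],(400,400),interpolation=cv2.INTER_CUBIC)
cv2.imwrite("pics/v6.png",np.hstack([a,b]))
E
```

```text
ee_pos: [0.5075, -0.0204, 0.22]
```

View pics/v6.png

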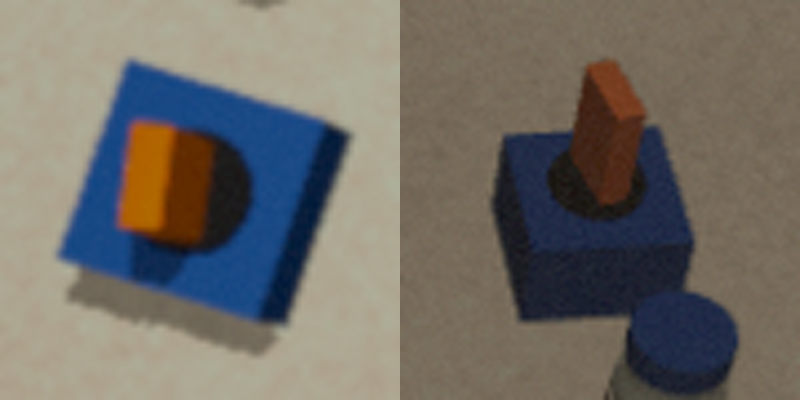

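The key is upright and central in the stand, flange on the block (top crop (165,185), scene crop (598,180)), as at the start. The stud slot was seen turned. Handing in.

```bash
python3 -c "from bench import r;print(r.close_job())"
```

```text
the job is handed in; nothing more can be done
None
```

I handed the job in: the stud is turned about a quarter turn and sits in its catch, and the key is back upright in its stand with its flange on the block. The wrist force I read while pressing stayed under 10 N, and the job took about 25 s of the 72 s; the hand-in returned no verdict.

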